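# Slide a coated test plate into the leaning drying rack until it catches

### The job

Take the orange test plate out of its wooden stand and slide it, notched end first, into the empty pocket of the leaning metal drying rack. Press it home until the sprung catch snaps into its notch and it stands as deep as its neighbours, then let go; leave the bottle, the mixing cup and the timer box where they are.

Things in the scene. Friction and masses are not known exactly. Their poses are not given: they have to be found in the camera images.
- test_plate: orange plastic plate, loose, 180 g, 90 mm wide (x), 10 mm thick (y), 120 mm long (z), white field on both faces. Origin: middle of the notched end; plain end at z = 120 mm. Each long edge has a catch notch 5 mm deep, 13.5 mm from the notched end, whose corners are rounded by 5 mm. It starts upright in the stand, notched end down.
- stand: wooden stand, fixed, 130 x 80 mm base; holds the test plate upright in a loose slot 13 mm wide (y) and 96 mm long (x); slot floor 8 mm above the bench, top 32 mm above it. Origin at the centre of its underside, z up.
- drying_rack: fixed rack, base 150 x 190 mm, blue side cheeks and rods; three aluminium pockets hang in it 50 mm apart along its y, leaning 25 degrees from vertical with the mouths tipped to its -x side (towards the robot). Two hold a plate (yellow, green) already home. Origin at the centre of its underside, z up.
- empty_place: place of the empty pocket (red tag on the rod before it); which of the three varies. The pocket is fixed but sits up to 10 mm off along y: feel for it. Origin: centre of the place, on the pocket floor; z out along the pocket; x across the plate's width (up and away), y across its thickness. Inside 92 (x) by 11.6 mm (y). Home: plate origin on the floor, z along z, either face forward.
- glue_bottle: bystander: small white bottle with red cap, 40 mm diameter, 95 mm high, loose, origin at the centre of its underside
- mixing_cup: bystander: empty clear graduated plastic cup, 91 mm diameter, 100 mm high, loose, origin at the centre of its underside
- timer_box: bystander: white timer box, 72 x 93 x 48 mm, loose, origin at the centre of its underside
- place_mouth (a point): middle of the empty place, level with the lips of the pocket mouth, 112 mm from the floor along z (the pocket's true mouth lies up to 10 mm to either side along y). Lips 4 mm high, flaring out by 2 mm each side, with a flat rim 10 mm wide beside them. A plate that is home stands 8 mm proud of them, too little to hold: let it go earlier and push on its end.
- place_catch (a point): sprung, damped roller in the pocket's +x wall, 13.5 mm above its floor (shifted along y with the pocket). A plate let go in the pocket slides down onto it and stops 10 to 16 mm short of home; pushing it past takes some 8 to 20 N along the pocket, slowly, then the roller snaps into the notch and the plate rests on the floor.
There are look-alikes about, which are no part of the job. Of the things that look like the test_plate, the larger one is meant.

How it is judged:
On the way, in this order (a step that is already met when the one before it is completed fails the run):
1. the plate is lifted clear of its stand (height (world z) of test_plate above 0.05 m), for 0.1 s.
2. the plate is well inside the empty pocket, still short of home (z of test_plate in the frame of empty_place between 0.008 and 0.07 m and y of test_plate in the frame of empty_place between -0.013 and 0.013 m and angle between the z axis of test_plate and the z axis of empty_place, either way round below 0.08 rad), for 0.1 s.
At the end, for the whole second after the job is handed in: the test plate rests in the empty pocket, notched end down, within 5 mm of the pocket floor (past the catch), within 5 mm across its width and 13 mm across its thickness of the middle of the empty place (the pocket sits up to 10 mm off), in line with the pocket to 0.06 rad, at rest and let go (z of test_plate in the frame of empty_place between -0.004 and 0.005 m and x of test_plate in the frame of empty_place between -0.005 and 0.005 m and y of test_plate in the frame of empty_place between -0.013 and 0.013 m and angle between the z axis of test_plate and the z axis of empty_place, either way round below 0.06 rad and linear speed of test_plate below 0.02 m/s); the robot touches nothing.
It fails at once if the glue bottle moved more than 15 mm (distance of glue_bottle from where it was at the start of the episode above 0.015 m).
It fails at once if the mixing cup moved more than 15 mm (distance of mixing_cup from where it was at the start of the episode above 0.015 m).
It fails at once if the timer box moved more than 15 mm (distance of timer_box from where it was at the start of the episode above 0.015 m).
It also fails if it takes over 58 s, if anything falls off the work surface, if the arm or the gripper's body presses on something with over 40 N, if the wrist force passes 120 N, or if a joint passes its speed limit or range.

### The arm

A 7-joint arm with a two-finger parallel gripper is mounted at the origin on a cart in front of the work surface, level with it; the furniture and walls round the work are solid. World frame = base frame: x ahead of the robot, y to its left, z up, the work surface at z = 0. Lengths are in m, angles in rad, forces in N, time in s.
With the tool pointing down it reaches from about 0.425 to 0.925 m from the base axis. Payload 6.8 kg.
Tool frame: the origin (TCP) lies on the centre line of the jaws, within the pads' length; the fingertips stand 14 mm ahead of it and the grasp point (between the pads) lies 5 mm behind it; z points along the fingers, y is the line along which they close (so a half turn about z gives the same grasp; the last joint's range is limited). The gripper opens to 88 mm and grips with 3 to 60 N. Pads are 20 mm wide; open, the fingers measure 115 mm over their backs; the gripper's body (75 mm by 178 mm) begins 61 mm behind the grasp point.
Start: joints at [-1.215, 0.477, 0.022, 1.555, -0.011, 1.109, -0.083], TCP at [0.302, 0.604, 0.209] pointing down, gripper open.
Joint ranges: [-2.96, 2.96], [-0.34, 2.1], [-1.41, 1.46], [0.24, 2.44], [-1.37, 4.51], [0.17, 1.92], [-2.96, 2.96]. Speed limits (rad/s): [2.39, 2.39, 3.14, 3.14, 3.14, 3.14, 3.14].

### API

Orientations are given as a unit quaternion [w, x, y, z].
In Python, from workcell import bot gives the robot as it stands. The module is installed in compiled form; this text tells all that it offers.
- The arm moves only by the shell command python3 -m creep 'ROWS'. ROWS is JSON, a list of rows, each an object of numbers: "wx", "wy", "wz": the turn, a rotation vector about the tool's x, y, z in degrees; "dx", "dy", "dz": the shift along the tool's x, y, z in m; "hand": the finger opening in m, from 0 to 0.0878. A call has 1 to 20 rows; each row is the pose to reach, as a shift and turn from the pose commanded when the call began, along the tool's axes at that moment; what a row does not reach only later rows make up. A row lasts 1/12 s, in which the tool goes at most 41.7 mm and 7.16 degrees, less where a joint would pass 70% of its speed; a pose out of reach is approached as far as the arm can. A call with a gripper value outside its range is refused whole. The fingers move at their own pace and stop on an object; the grip force is fixed at half the most. Time passes only in rows, so rows that repeat a pose let the fingers close. It gives the time, the measured TCP pose, the force, the opening and the grip force at its end, in the units of the state.
- bot.read_state(): the state, without advancing time (a new reading comes with each control period).
- bot.snapshot(name): name is "side" or "top"; returns a dict with "img" (480x640x3 uint8, red, green, blue), "fovy" (degrees; the focal length in pixels is half the picture's height over the tangent of half this angle, whatever the lens; pixels are square), "cx", "cy" (the principal point, pixels), "dist" ([k1, k2, p1, p2, k3] as OpenCV has them; the pictures are not rectified), "position" and "attitude" of the camera in the world. Camera axes: x right, y down, z forward; pixel columns grow to the right and rows downward; lengths in m; the calibration is good to about 2 mm. A picture is of the moment at which its call begins. There is no depth.
- bot.job_done(): hands the job in; it is judged then, once.
The state is a dict: "time": time; "joints": joint angles; "joint_vel": joint speeds; "joint_efforts": joint torques, N m; "eef_pos": TCP position; "ee_rot": TCP orientation; "ft_force": force on the tool from outside, world axes, zero at the start; "moment": the same for the moment, N m; "gripper_width": finger opening in m; "grip_force": force on a finger pad.
Only numpy, scipy, OpenCV 4.12 (cv2) and the standard library are available. Lean on these libraries where they do the work, as an engineer would, in place of code of your own. Each camera call takes 0.05 s, during which the arm holds its last target. There are 200 camera calls.

## Working session

There is one attempt and no reset: what is moved stays moved. The work goes in short steps, Python scripts to look and compute and a shell command to move; the robot and the scene stay as the last step left them, time stands still between calls to the robot, and variables do not carry over. Pictures are saved under pics/ and viewed, at most 10 in all, crops included, and the job is handed in when it is done.

```bash
mkdir -p pics; python3 - <<'E'
from workcell import bot
import cv2
for n in("side","top"):
    s=bot.snapshot(n); cv2.imwrite(f"pics/{n}0.png",s["img"][:,:,::-1])
    print(n,{k:v for k,v in s.items() if k!="img"})
print(bot.read_state())
E
```

```text
side {'fovy': 42.12960434414416, 'cx': 324.26736793750746, 'cy': 245.32784818618953, 'dist': array([-0.09329611,  0.        ,  0.        ,  0.        ,  0.        ]), 'position': array([ 0.42579459, -0.95344203,  0.82125542]), 'attitude': array([-0.46660721,  0.88331203, -0.03603688,  0.02718272])}
top {'fovy': 48.28037401598212, 'cx': 323.73514963635535, 'cy': 235.60916062348704, 'dist': array([0.02706108, 0.        , 0.        , 0.        , 0.        ]), 'position': array([0.39114933, 0.07577278, 1.1925815 ]), 'attitude': array([ 0.04272225, -0.70478995,  0.7067546 , -0.04408944])}
{'time': 0.1, 'joints': array([-1.21510053,  0.47773211,  0.02232345,  1.5563179 , -0.01150798,
        1.10930951, -0.08307946]), 'joint_vel': array([ 1.37402500e-04, -2.91598755e-03, -2.86826975e-06, -2.73360330e-03,
        1.32906769e-03, -1.68350707e-03,  3.11514520e-04]), 'joint_efforts': array([ 3.42549109e-03, -5.84092498e+01,  1.53934669e+00, -2.73310769e+01,
       -5.42785053e-02,  1.30974335e-02,  4.64584991e-05]), 'eef_pos': array([0.30170697, 0.60319533, 0.2078834 ]), 'ee_rot': array([-1.37687184e-04,  2.29798471e-01,  9.73237890e-01, -8.07929149e-04]), 'ft_force': array([-0.92023536,  0.70936305,  0.34732061]), 'moment': array([-0.02629384, -0.0255589 , -0.01306379]), 'grip_force': 0.0, 'gripper_width': 0.08767217482278374}
```

View pics/side0.png

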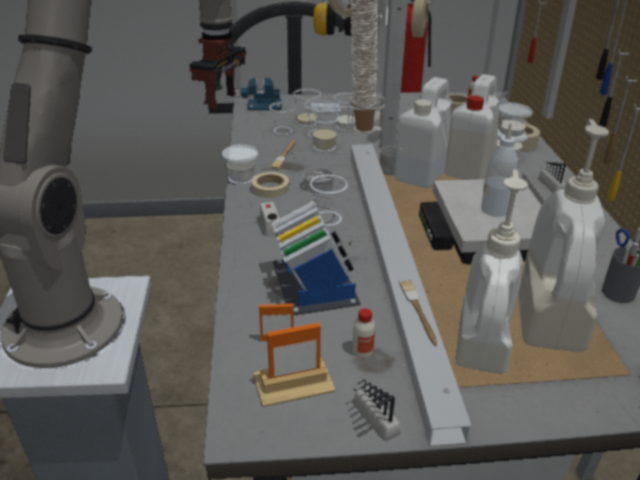

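View pics/top0.png

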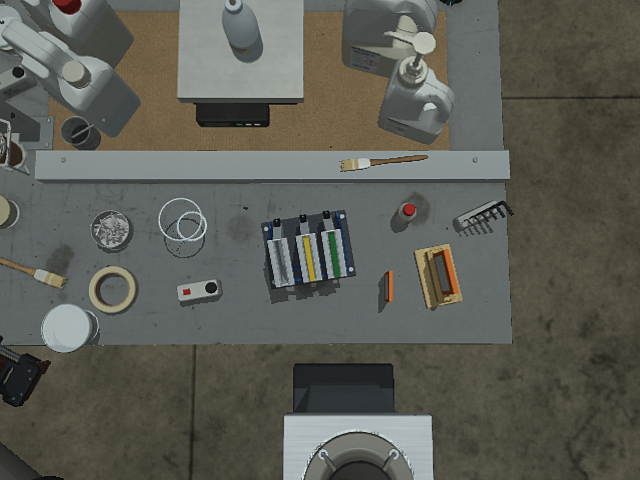

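Top view: large orange plate in the wooden stand at about (440,275). A small orange look-alike stands at (388,287), or (276,320) in the side view. The larger one, in the wooden stand, fits the description. The rack is at (309,250), with yellow at (309,258), green at (333,253), and apparently an empty pocket at (280,262). I'll confirm these in enlarged crops.

```bash
cat > h.py <<'E'
import numpy as np, cv2
from scipy.spatial.transform import Rotation as R
from workcell import bot
def rot(q): return R.from_quat([q[1],q[2],q[3],q[0]])
CAM={}
def cam(n):
    if n not in CAM:
        s=bot.snapshot(n); f=240/np.tan(np.radians(s["fovy"]/2))
        CAM[n]=(np.array([[f,0,s["cx"]],[0,f,s["cy"]],[0,0,1]]),s["dist"],s["position"],rot(s["attitude"]),s["img"])
    return CAM[n]
def ray(n,uv):
    K,d,p,A,_=cam(n); u=cv2.undistortPoints(np.array([[uv]],float),K,d)[0,0]
    return p,A.apply([u[0],u[1],1])
def at_z(n,uv,z):
    p,r=ray(n,uv); return p+r*(z-p[2])/r[2]
def proj(n,P):
    K,d,p,A,_=cam(n); Q=A.inv().apply(np.atleast_2d(P)-p)
    return cv2.projectPoints(Q,np.zeros(3),np.zeros(3),K,d)[0][:,0]
def crop(n,x,y,w,h,k,out):
    cv2.imwrite(out,cv2.resize(cam(n)[4][y:y+h,x:x+w,::-1],None,fx=k,fy=k,interpolation=cv2.INTER_CUBIC))
E
python3 - <<'E'
from h import *
a=cv2.resize(cam("top")[4][200:310,255:475,::-1],None,fx=3.6,fy=3.6,interpolation=cv2.INTER_CUBIC)
cv2.imwrite("pics/ctop.png",a)
crop("side",240,190,150,220,2.7,"pics/cside.png")
E
```

```text
(no output)
```

View pics/ctop.png

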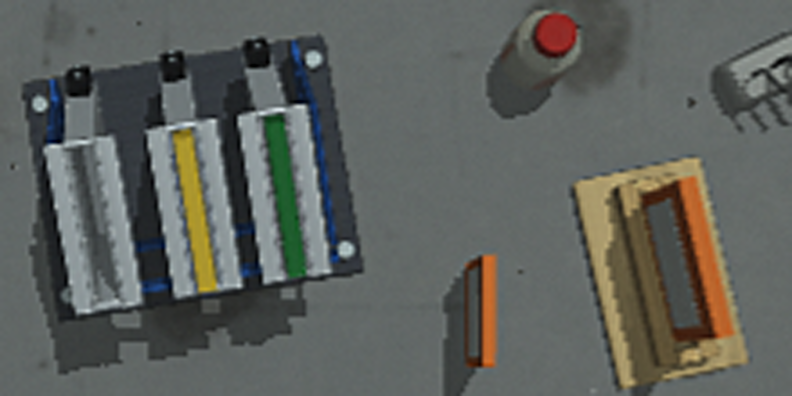

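View pics/cside.png

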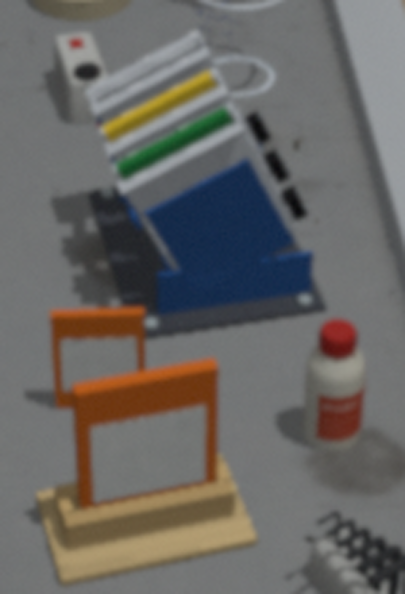

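The crops show the larger orange plate in the wooden stand, with its bright end strip at crop (682..735, 178..338). The gray, empty pocket is the leftmost one in the top view (crop 92,225), on the rack's +y side. It sits further from yellow than yellow does from green, so it is offset. Next I'll fit the poses.

```bash
cat > fit.py <<'E'
from h import *
from scipy.optimize import least_squares
T=lambda a:np.array(a,float)/3.6+[255,200]-0.4
S=lambda a:np.array(a,float)/2.7+[240,190]-0.4
# stand/plate
print("plate top corners @.128",[at_z("top",p,.128).round(4) for p in T([(677,182),(695,178),(735,335),(712,338)])])
print("plate side view top @.128",[at_z("side",p,.128).round(4) for p in S([(74,379),(217,360)])])
print("stand base",[at_z("top",p,.008).round(4) for p in T([(573,184),(700,158),(747,360),(620,388)])])
# rack
s,c=np.sin(np.radians(25)),np.cos(np.radians(25))
Rp=np.array([[c,0,-s],[0,1,0],[s,0,c]])
def place(P,yo,q):
    x,y,yaw,ax,az=P[:5]; r=Rp@np.array(q)+[ax,yo,az]
    return R.from_euler("z",yaw).apply(r)+[x,y,0]
def base(P,q): return R.from_euler("z",P[2]).apply(q)+[P[0],P[1],0]
def model(P):
    ye,yy,yg,hx,hy=P[5:10]; M=[]
    for yo in(yy,yg): M+=[("top",place(P,yo,(i,j,.12))) for i,j in((.045,.005),(.045,-.005),(-.045,-.005),(-.045,.005))]
    for yo in(ye,yy,yg): M+=[("top",place(P,yo,(i,j,.110))) for i,j in((hx,hy),(hx,-hy),(-hx,-hy),(-hx,hy))]
    for yo in(yy,yg): M+=[("side",place(P,yo,(i,.005,.12))) for i in(-.045,.045)]
    M+=[("top",base(P,(i,j,.006))) for i,j in((.075,.095),(.075,-.095),(-.075,-.095),(-.075,.095))]
    return M
obs=np.vstack([T([(173,130),(190,128),(215,289),(197,292),(265,116),(284,114),(305,275),(287,277),
 (44,147),(112,137),(142,303),(78,313),(148,129),(216,120),(241,288),(177,296),(239,114),(305,105),(331,270),(268,280)]),
 S([(104,127),(213,70),(117,163),(229,108)]),T([(22,82),(325,37),(362,270),(60,320)])])
def res(P):
    return np.concatenate([proj(n,p)[0]-o for (n,p),o in zip(model(P),obs)])
P0=[.5,.1,.15,0,.05,.05,0,-.05,.05,.018]
r=least_squares(res,P0,loss="soft_l1"); P=r.x
np.save("P.npy",P)
if __name__=="__main__":
    print("P",P.round(4)); print(res(P).reshape(-1,2).round(1).tolist())
    print("mouth(nominal +50 / fitted)",place(P,P[6]+.05,(0,0,.112)).round(4),place(P,P[5],(0,0,.112)).round(4),"floor",place(P,P[5],(0,0,0)).round(4))
E
python3 fit.py
```

```text
plate top corners @.128 [array([ 0.4927, -0.1636,  0.128 ]), array([ 0.4949, -0.1736,  0.128 ]), array([ 0.4084, -0.1927,  0.128 ]), array([ 0.4068, -0.1801,  0.128 ])]
plate side view top @.128 [array([ 0.4101, -0.1812,  0.128 ]), array([ 0.4986, -0.17  ,  0.128 ])]
stand base [array([ 0.5031, -0.1265,  0.008 ]), array([ 0.519 , -0.2052,  0.008 ]), array([ 0.3952, -0.2297,  0.008 ]), array([ 0.3784, -0.152 ,  0.008 ])]
P [ 5.089e-01  1.082e-01  1.607e-01  1.610e-02  3.520e-02  5.620e-02
  2.000e-04 -5.030e-02  4.930e-02  1.820e-02]
[[0.0, 2.1], [0.4, 1.8], [0.5, -0.4], [0.6, -0.4], [0.2, 1.8], [0.0, 1.5], [0.6, -0.7], [0.6, -0.4], [0.3, -0.6], [-0.1, -0.8], [-0.2, -0.8], [-0.3, -0.6], [-0.2, -0.2], [-0.7, -0.7], [-0.2, -1.2], [-0.3, -0.4], [0.0, -0.2], [0.1, -0.7], [-0.4, -0.3], [-0.7, -0.1], [-1.4, -0.0], [-2.4, 0.3], [-1.4, 0.5], [-2.2, -0.6], [0.1, 0.1], [-0.4, -1.0], [0.7, 0.2], [-0.3, 0.4]]
mouth(nominal +50 / fitted) [0.47   0.1528 0.1367] [0.469  0.1587 0.1367] floor [0.5158 0.1663 0.0352]
```

```bash
sed -i 's/ye,yy,yg,hx,hy=P\[5:10\]/ye,yy,yg,hx,hy,cx=P[5:11]/; s/((hx,hy),(hx,-hy),(-hx,-hy),(-hx,hy))/((cx+hx,hy),(cx+hx,-hy),(cx-hx,-hy),(cx-hx,hy))/; s/.05,.018\]/.05,.018,0]/; s/soft_l1"/linear"/' fit.py
sed -i 's/(yo,(i,j,.12))/(yo,(i,j,.12))/' fit.py
python3 fit.py | tail -3
python3 - <<'E'
from fit import *
# stand/plate from stand base: centre and yaw
b=np.array([at_z("top",p,.008)[:2] for p in T([(573,184),(700,158),(747,360),(620,388)])])
print("stand centre",b.mean(0),"yaw",np.degrees(np.arctan2(*((b[0]+b[1]-b[2]-b[3])[::-1]))))
s_=bot.read_state(); q=rot(s_["ee_rot"]); print(q.as_matrix().round(3))
# overlay
for n,x,y,w,h,k in(("top",255,200,120,100,4),("side",265,190,90,90,6)):
    im=cv2.resize(cam(n)[4][y:y+h,x:x+w,::-1],None,fx=k,fy=k,interpolation=cv2.INTER_CUBIC)
    for yo,z in((P[5],.112),(P[6],.12),(P[7],.12)):
        pts=np.vstack([proj(n,place(P,yo,(i,j,z))) for i,j in((.045,.005),(.045,-.005),(-.045,-.005),(-.045,.005))])
        cv2.polylines(im,[np.int32((pts+.5-[x,y])*k)],True,(0,0,255) if z<.12 else (255,0,255),1)
    cv2.imwrite(f"pics/o{n}.png",im)
a,b=cv2.imread("pics/otop.png"),cv2.imread("pics/oside.png")
b=cv2.resize(b,(400,400)); o=np.zeros((400,880,3),np.uint8); o[:,:480]=a; o[:,480:]=b
cv2.imwrite("pics/ov.png",cv2.resize(o,(800,364)))
E
```

```text
0.0182 -0.0036]
[[-0.0, 0.9], [0.3, 0.7], [0.3, -1.5], [0.3, -1.6], [0.2, 0.7], [-0.0, 0.5], [0.4, -1.7], [0.4, -1.4], [0.4, -0.2], [-0.0, -0.3], [-0.2, -0.2], [-0.4, -0.1], [-0.0, 0.3], [-0.5, -0.2], [-0.1, -0.5], [-0.2, 0.1], [0.3, 0.4], [0.3, -0.0], [-0.3, 0.5], [-0.7, 0.6], [-0.3, -0.2], [-1.3, 0.3], [-0.4, 0.4], [-1.2, -0.6], [0.2, -0.0], [-0.2, -0.8], [0.6, 0.5], [-0.5, 0.3]]
mouth(nominal +50 / fitted) [0.4724 0.1531 0.1366] [0.4715 0.1592 0.1366] floor [0.5182 0.1666 0.0351]
plate top corners @.128 [array([ 0.4927, -0.1636,  0.128 ]), array([ 0.4949, -0.1736,  0.128 ]), array([ 0.4084, -0.1927,  0.128 ]), array([ 0.4068, -0.1801,  0.128 ])]
plate side view top @.128 [array([ 0.4101, -0.1812,  0.128 ]), array([ 0.4986, -0.17  ,  0.128 ])]
stand base [array([ 0.5031, -0.1265,  0.008 ]), array([ 0.519 , -0.2052,  0.008 ]), array([ 0.3952, -0.2297,  0.008 ]), array([ 0.3784, -0.152 ,  0.008 ])]
stand centre [ 0.44893803 -0.17836026] yaw 11.396420944020143
[[-0.894  0.447 -0.   ]
 [ 0.447  0.894 -0.   ]
 [ 0.    -0.    -1.   ]]
```

View pics/ov.png

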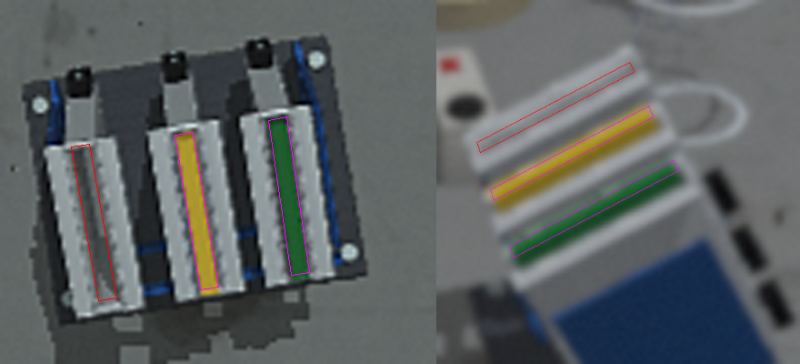

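The overlay matches the plates and pockets to about 1 px, so the empty pocket sits near +6 mm from its nominal place. Next I'll compute the approach.

```bash
cat >> h.py <<'E'
def toolR(yaw,lean):  # tool y along rack/plate y, tool z = -plate z
    s,c=np.sin(lean),np.cos(lean)
    return R.from_euler("z",yaw)*R.from_matrix(np.array([[-c,0,s],[0,1,0],[-s,0,-c]]))
def delta(pos,Rt):
    s=bot.read_state(); q=rot(s["ee_rot"])
    d=q.inv().apply(np.array(pos)-s["eef_pos"]); w=np.degrees((q.inv()*Rt).as_rotvec())
    print("dx,dy,dz",d.round(4),"w",w.round(2)); return d,w
E
python3 - <<'E'
from h import *
print(np.load("P.npy").round(4))
delta([.4515,-.178,.26],toolR(np.radians(11.2),0))
delta([.4515,-.178,.20],toolR(np.radians(11.2),0))
E
```

```text
[ 0.5087  0.1083  0.1567  0.0185  0.0351  0.0561 -0.     -0.0506  0.0495
  0.0182 -0.0036]
dx,dy,dz [-0.4834 -0.6322 -0.0513] w [ -0.    -0.   -37.77]
dx,dy,dz [-0.4834 -0.6322  0.0087] w [ -0.    -0.   -37.77]
```

```bash
python3 -m creep '[{"dz":-0.05,"hand":0.04},{"dz":-0.05,"hand":0.04},{"dx":-0.483,"dy":-0.632,"dz":-0.05,"wz":-37.8,"hand":0.04},{"dx":-0.483,"dy":-0.632,"dz":-0.05,"wz":-37.8,"hand":0.04},{"dx":-0.483,"dy":-0.632,"dz":-0.05,"wz":-37.8,"hand":0.04},{"dx":-0.483,"dy":-0.632,"dz":-0.05,"wz":-37.8,"hand":0.04},{"dx":-0.483,"dy":-0.632,"dz":-0.05,"wz":-37.8,"hand":0.04},{"dx":-0.483,"dy":-0.632,"dz":-0.05,"wz":-37.8,"hand":0.04},{"dx":-0.483,"dy":-0.632,"dz":-0.05,"wz":-37.8,"hand":0.04},{"dx":-0.483,"dy":-0.632,"dz":-0.05,"wz":-37.8,"hand":0.04},{"dx":-0.483,"dy":-0.632,"dz":-0.05,"wz":-37.8,"hand":0.04},{"dx":-0.483,"dy":-0.632,"dz":-0.05,"wz":-37.8,"hand":0.04},{"dx":-0.483,"dy":-0.632,"dz":-0.05,"wz":-37.8,"hand":0.04},{"dx":-0.483,"dy":-0.632,"dz":-0.05,"wz":-37.8,"hand":0.04},{"dx":-0.483,"dy":-0.632,"dz":-0.05,"wz":-37.8,"hand":0.04},{"dx":-0.483,"dy":-0.632,"dz":-0.05,"wz":-37.8,"hand":0.04},{"dx":-0.483,"dy":-0.632,"dz":-0.05,"wz":-37.8,"hand":0.04},{"dx":-0.483,"dy":-0.632,"dz":-0.05,"wz":-37.8,"hand":0.04},{"dx":-0.483,"dy":-0.632,"dz":-0.05,"wz":-37.8,"hand":0.04},{"dx":-0.483,"dy":-0.632,"dz":-0.05,"wz":-37.8,"hand":0.04}]'; python3 -c "
from h import *
delta([.4515,-.178,.115],toolR(np.radians(11.2),0))"
```

```text
dx,dy,dz [-0.4834 -0.6322  0.0937] w [ -0.    -0.   -37.77]invalid input
```

```bash
python3 -m creep '[{"wx":0,"wy":0,"wz":0,"dx":0,"dy":0,"dz":-0.05,"hand":0.04}]'; python3 -c "
from h import *
delta([.4515,-.178,.26],toolR(np.radians(11.2),0))"
```

```text
time: 0.58
eef_pos: [0.2999, 0.5994, 0.2424]
ee_rot: [-0.001, 0.23, 0.973, -0.007]
ft_force: [-0.3, -0.6, -1.2]
gripper_width: 0.084
grip_force: 0.0
dx,dy,dz [-0.4831 -0.6279 -0.0078] w [ -0.84  -0.21 -37.75]
```

All seven keys are required in each row.

```bash
python3 -m creep '[{"wx":0,"wy":0,"wz":-37.8,"dx":-0.483,"dy":-0.632,"dz":-0.01,"hand":0.04},{"wx":0,"wy":0,"wz":-37.8,"dx":-0.483,"dy":-0.632,"dz":-0.01,"hand":0.04},{"wx":0,"wy":0,"wz":-37.8,"dx":-0.483,"dy":-0.632,"dz":-0.01,"hand":0.04},{"wx":0,"wy":0,"wz":-37.8,"dx":-0.483,"dy":-0.632,"dz":-0.01,"hand":0.04},{"wx":0,"wy":0,"wz":-37.8,"dx":-0.483,"dy":-0.632,"dz":-0.01,"hand":0.04},{"wx":0,"wy":0,"wz":-37.8,"dx":-0.483,"dy":-0.632,"dz":-0.01,"hand":0.04},{"wx":0,"wy":0,"wz":-37.8,"dx":-0.483,"dy":-0.632,"dz":-0.01,"hand":0.04},{"wx":0,"wy":0,"wz":-37.8,"dx":-0.483,"dy":-0.632,"dz":-0.01,"hand":0.04},{"wx":0,"wy":0,"wz":-37.8,"dx":-0.483,"dy":-0.632,"dz":-0.01,"hand":0.04},{"wx":0,"wy":0,"wz":-37.8,"dx":-0.483,"dy":-0.632,"dz":-0.01,"hand":0.04},{"wx":0,"wy":0,"wz":-37.8,"dx":-0.483,"dy":-0.632,"dz":-0.01,"hand":0.04},{"wx":0,"wy":0,"wz":-37.8,"dx":-0.483,"dy":-0.632,"dz":-0.01,"hand":0.04},{"wx":0,"wy":0,"wz":-37.8,"dx":-0.483,"dy":-0.632,"dz":-0.01,"hand":0.04},{"wx":0,"wy":0,"wz":-37.8,"dx":-0.483,"dy":-0.632,"dz":-0.01,"hand":0.04},{"wx":0,"wy":0,"wz":-37.8,"dx":-0.483,"dy":-0.632,"dz":-0.01,"hand":0.04},{"wx":0,"wy":0,"wz":-37.8,"dx":-0.483,"dy":-0.632,"dz":-0.01,"hand":0.04},{"wx":0,"wy":0,"wz":-37.8,"dx":-0.483,"dy":-0.632,"dz":-0.01,"hand":0.04},{"wx":0,"wy":0,"wz":-37.8,"dx":-0.483,"dy":-0.632,"dz":-0.01,"hand":0.04},{"wx":0,"wy":0,"wz":-37.8,"dx":-0.483,"dy":-0.632,"dz":-0.01,"hand":0.04},{"wx":0,"wy":0,"wz":-37.8,"dx":-0.483,"dy":-0.632,"dz":-0.01,"hand":0.04}]'; python3 -c "
from h import *
delta([.4515,-.178,.115],toolR(np.radians(11.2),0))"
```

```text
time: 2.25
eef_pos: [0.4513, -0.1852, 0.2614]
ee_rot: [0.001, -0.094, 0.996, -0.002]
ft_force: [-0.2, 0.7, 0.2]
gripper_width: 0.0402
grip_force: 0.0
dx,dy,dz [-0.0013  0.0076  0.1463] w [-0.23  0.09 -0.47]
```

```bash
python3 -m creep '[{"wx":0,"wy":0,"wz":0,"dx":0,"dy":0,"dz":0.05,"hand":0.04},{"wx":0,"wy":0,"wz":0,"dx":0,"dy":0,"dz":0.05,"hand":0.04},{"wx":0,"wy":0,"wz":0,"dx":0,"dy":0,"dz":0.05,"hand":0.04},{"wx":0,"wy":0,"wz":0,"dx":0,"dy":0,"dz":0.05,"hand":0.04},{"wx":0,"wy":0,"wz":0,"dx":0,"dy":0,"dz":0.05,"hand":0.04}]'; python3 -c "
from h import *
delta([.4515,-.178,.115],toolR(np.radians(11.2),0))
crop('top',375,210,110,110,5,'pics/g1.png')"
```

```text
time: 2.67
eef_pos: [0.4519, -0.1773, 0.2116]
ee_rot: [0.001, -0.098, 0.995, -0.0]
ft_force: [-0.5, 0.6, 0.1]
gripper_width: 0.0397
grip_force: 0.0
dx,dy,dz [ 0.0007 -0.0006  0.0966] w [-0.02  0.08  0.08]
```

View pics/g1.png

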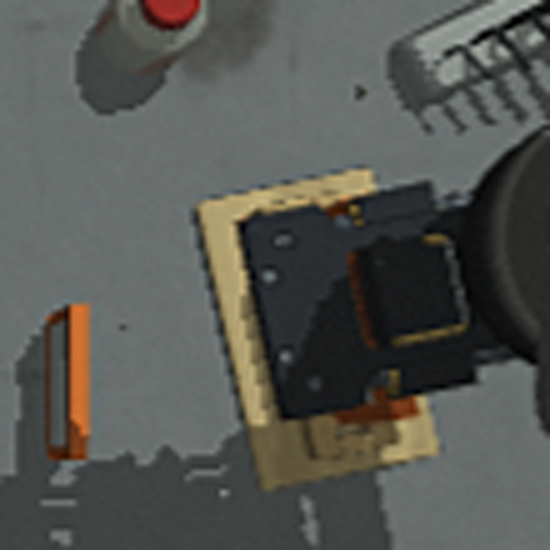

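The gripper is centred over the plate: orange shows at (345,210) and (380,410), either side of the body. Descend and close.

```bash
python3 -m creep '[{"wx":0,"wy":0,"wz":0,"dx":0,"dy":0,"dz":0.035,"hand":0.04},{"wx":0,"wy":0,"wz":0,"dx":0,"dy":0,"dz":0.065,"hand":0.04},{"wx":0,"wy":0,"wz":0,"dx":0,"dy":0,"dz":0.085,"hand":0.04},{"wx":0,"wy":0,"wz":0,"dx":0,"dy":0,"dz":0.097,"hand":0.04},{"wx":0,"wy":0,"wz":0,"dx":0,"dy":0,"dz":0.097,"hand":0.04},{"wx":0,"wy":0,"wz":0,"dx":0,"dy":0,"dz":0.097,"hand":0.0},{"wx":0,"wy":0,"wz":0,"dx":0,"dy":0,"dz":0.097,"hand":0.0},{"wx":0,"wy":0,"wz":0,"dx":0,"dy":0,"dz":0.097,"hand":0.0},{"wx":0,"wy":0,"wz":0,"dx":0,"dy":0,"dz":0.097,"hand":0.0},{"wx":0,"wy":0,"wz":0,"dx":0,"dy":0,"dz":0.097,"hand":0.0},{"wx":0,"wy":0,"wz":0,"dx":0,"dy":0,"dz":0.097,"hand":0.0},{"wx":0,"wy":0,"wz":0,"dx":0,"dy":0,"dz":0.097,"hand":0.0},{"wx":0,"wy":0,"wz":0,"dx":0,"dy":0,"dz":0.097,"hand":0.0}]'; python3 -c "
from h import *
delta([.4515,-.178,.115],toolR(np.radians(11.2),0))"
```

```text
time: 3.8
eef_pos: [0.4522, -0.1782, 0.1146]
ee_rot: [0.001, -0.098, 0.995, -0.0]
ft_force: [-1.1, -0.4, 9.0]
gripper_width: 0.0007
grip_force: 4.1
dx,dy,dz [ 0.0007  0.0004 -0.0004] w [-0.05  0.12  0.01]
```

```bash
python3 -c "
from h import *
crop('side',210,260,170,150,4,'pics/g2.png')"
```

```text
(no output)
```

View pics/g2.png

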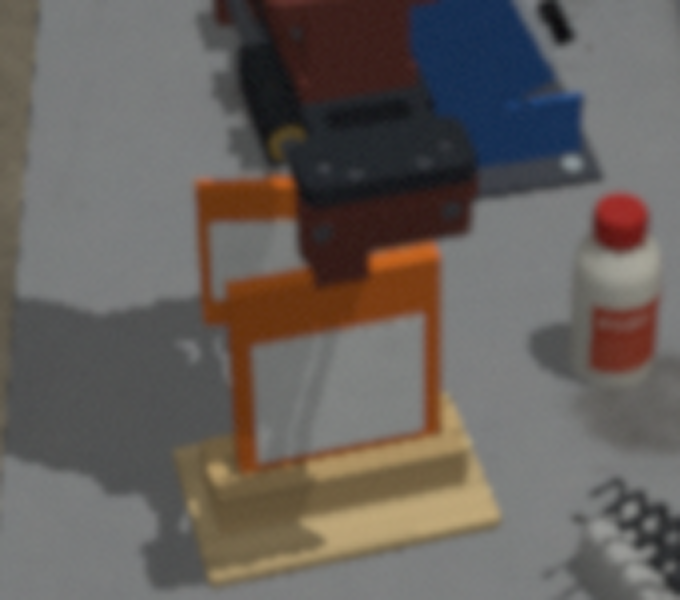

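```bash
python3 - <<'E'
from h import *
for p in([.4522,-.1782,.1006],[.4522,-.190,.1006],[.4522,-.165,.1006],[.4515,-.178,.128]):
    print(p,((proj("side",p)-[210,260])*4).round(0), proj("top",p).round(1))
print(bot.read_state())
E
```

```text
[0.4522, -0.1782, 0.1006] [[331. 319.]] [[447.5 271.3]]
[0.4522, -0.19, 0.1006] [[332. 338.]] [[453.3 271.2]]
[0.4522, -0.165, 0.1006] [[329. 298.]] [[441.  271.3]]
[0.4515, -0.178, 0.128] [[328. 270.]] [[450.6 270.8]]
{'time': 3.95, 'joints': array([-0.18474219,  0.31737187,  0.517729  ,  2.11641032, -0.22703857,
        0.75767287,  2.24358004]), 'joint_vel': array([ 0.00128583,  0.00022597, -0.00010815, -0.0002738 , -0.00061488,
       -0.00020066,  0.00025544]), 'joint_efforts': array([-4.11003605e-01, -3.31531048e+01,  3.82377058e+00, -1.84963471e+01,
       -1.72140333e-01, -2.23720372e-01, -4.07556357e-06]), 'eef_pos': array([ 0.45224628, -0.17825244,  0.11460696]), 'ee_rot': array([ 1.15688422e-03, -9.76644431e-02,  9.95218661e-01, -3.66137209e-04]), 'ft_force': array([-1.06958145, -0.3711849 ,  7.28925631]), 'moment': array([-0.04167218,  0.28867078,  0.00721069]), 'grip_force': 4.084496274590492, 'gripper_width': 0.0005409676976366727}
```

```bash
python3 - <<'E'
from h import *
s=bot.read_state(); q=rot(s["ee_rot"]); o=s["eef_pos"]
for nm,p in dict(body_l=(.0375,-.089,-.066),body_r=(-.0375,-.089,-.066),finger_back_l=(.01,-.0135,.014),finger_back_r=(-.01,-.0135,.014),fb18=(.01,-.0185,.014),).items():
    w=o+q.apply(p); print(nm,w.round(3),((proj("side",w)-[210,260])*4).round(0))
im=cam("side")[4]; 
a=im[300:345,275:315]; print(a[:,::4].tolist()[10:40:2])
E
```

```text
body_l [ 0.433 -0.273  0.181] [[287. 337.]]
body_r [ 0.506 -0.258  0.181] [[481. 300.]]
finger_back_l [ 0.445 -0.193  0.101] [[315. 345.]]
finger_back_r [ 0.465 -0.19   0.101] [[362. 336.]]
fb18 [ 0.446 -0.198  0.101] [[318. 353.]]
[[[106, 55, 19], [113, 57, 16], [98, 50, 19], [26, 24, 24], [25, 26, 29], [29, 22, 24], [37, 26, 25], [42, 23, 21], [49, 27, 24], [53, 27, 24]], [[105, 55, 20], [114, 59, 21], [98, 51, 21], [47, 27, 25], [41, 24, 23], [48, 28, 24], [52, 29, 25], [50, 26, 22], [54, 28, 24], [50, 26, 21]], [[107, 68, 46], [119, 83, 61], [100, 67, 49], [53, 30, 25], [55, 31, 28], [53, 29, 25], [54, 29, 24], [52, 29, 24], [52, 27, 22], [51, 27, 23]], [[109, 105, 101], [123, 118, 113], [105, 99, 95], [52, 28, 25], [49, 36, 35], [50, 25, 22], [52, 28, 24], [50, 29, 23], [49, 25, 20], [52, 28, 24]], [[110, 112, 111], [120, 122, 120], [106, 105, 103], [50, 31, 28], [41, 38, 40], [51, 27, 22], [50, 24, 22], [51, 28, 24], [50, 25, 21], [53, 27, 25]], [[110, 111, 110], [121, 123, 121], [107, 106, 104], [49, 28, 25], [49, 35, 34], [51, 28, 25], [51, 28, 23], [53, 29, 26], [58, 32, 27]
[... 681 characters left out ...]
, 17], [61, 34, 26], [71, 37, 21], [84, 43, 20], [121, 59, 19], [122, 60, 19], [122, 61, 19]], [[116, 57, 16], [112, 57, 19], [106, 53, 15], [101, 50, 14], [92, 46, 18], [99, 50, 16], [105, 52, 16], [123, 61, 20], [123, 62, 20], [124, 61, 20]], [[105, 52, 15], [105, 52, 17], [104, 51, 16], [103, 51, 13], [104, 52, 17], [103, 51, 12], [111, 56, 17], [123, 60, 18], [123, 63, 21], [123, 60, 19]], [[103, 51, 15], [104, 53, 16], [104, 52, 14], [105, 53, 21], [103, 52, 16], [104, 52, 15], [115, 58, 20], [123, 61, 18], [122, 60, 17], [123, 62, 20]], [[105, 52, 16], [103, 51, 18], [103, 49, 11], [105, 54, 18], [104, 51, 16], [104, 52, 16], [117, 59, 17], [124, 63, 24], [124, 69, 36], [128, 84, 63]]]
```

```bash
python3 - <<'E'
from h import *
s=bot.read_state(); q=rot(s["ee_rot"]); o=s["eef_pos"]
print("start tips side",proj("side",[[.302+.447*k,.603+.894*k,.194] for k in(-.05,.05)]).round(0).tolist(),"top",proj("top",[[.302+.447*k,.603+.894*k,.194] for k in(-.05,.05)]).round(0).tolist())
# top view corners of body now, for two z hypotheses
for dz in(0,-.03):
  print([ (proj("top",o+q.apply((i,j,-.066+dz)))[0]).round(0).tolist() for i,j in((.0375,.089),(-.0375,.089),(-.0375,-.089),(.0375,-.089))])
a=cv2.resize(cam("top")[4][235:310,400:500,::-1],None,fx=4,fy=4,interpolation=cv2.INTER_CUBIC)
b=cv2.resize(cv2.imread("pics/side0.png")[40:120,180:260],None,fx=4,fy=4,interpolation=cv2.INTER_CUBIC)
o=np.zeros((320,720,3),np.uint8);o[:300,:400]=a;o[:,400:]=b;cv2.imwrite("pics/g3.png",o)
E
```

```text
start tips side [[211.0, 118.0], [230.0, 105.0]] top [[56.0, 365.0], [8.0, 340.0]]
[[416.0, 298.0], [407.0, 259.0], [499.0, 240.0], [508.0, 279.0]]
[[418.0, 298.0], [409.0, 257.0], [504.0, 239.0], [514.0, 279.0]]
```

View pics/g3.png

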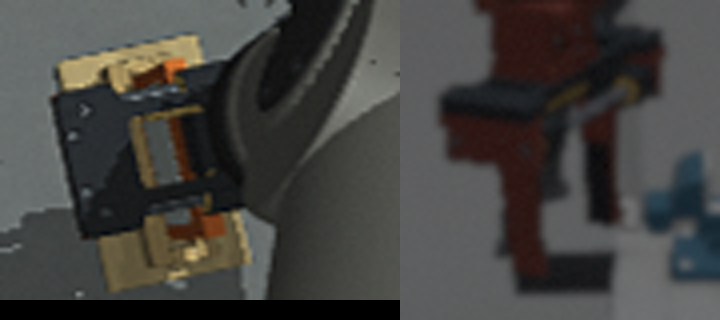

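The side crop shows the closed jaws' tips at (340,285), right at the plate's top end edge at (340,270). The force is 7–9 N and the width about 0. So the jaws closed on top of the plate, and the tool really sits about 27 mm higher than its stated TCP suggests. The start picture shows the same offset. I'll open and check.

```bash
python3 -m creep '[{"wx":0,"wy":0,"wz":0,"dx":0,"dy":0,"dz":0,"hand":0.02},{"wx":0,"wy":0,"wz":0,"dx":0,"dy":0,"dz":0,"hand":0.04},{"wx":0,"wy":0,"wz":0,"dx":0,"dy":0,"dz":0,"hand":0.04},{"wx":0,"wy":0,"wz":0,"dx":0,"dy":0,"dz":0,"hand":0.04},{"wx":0,"wy":0,"wz":0,"dx":0,"dy":0,"dz":0,"hand":0.04},{"wx":0,"wy":0,"wz":0,"dx":0,"dy":0,"dz":0.008,"hand":0.04},{"wx":0,"wy":0,"wz":0,"dx":0,"dy":0,"dz":0.008,"hand":0.04}]'
```

```text
time: 4.68
eef_pos: [0.4536, -0.1801, 0.108]
ee_rot: [0.003, -0.097, 0.995, -0.001]
ft_force: [-0.1, 0.7, -0.5]
gripper_width: 0.0393
grip_force: 0.0
```

```bash
python3 -m creep '[{"wx":0,"wy":0,"wz":0,"dx":0,"dy":0,"dz":0.006,"hand":0.04},{"wx":0,"wy":0,"wz":0,"dx":0,"dy":0,"dz":0.012,"hand":0.04},{"wx":0,"wy":0,"wz":0,"dx":0,"dy":0,"dz":0.017,"hand":0.04},{"wx":0,"wy":0,"wz":0,"dx":0,"dy":0,"dz":0.017,"hand":0.04},{"wx":0,"wy":0,"wz":0,"dx":0,"dy":0,"dz":0.017,"hand":0.0},{"wx":0,"wy":0,"wz":0,"dx":0,"dy":0,"dz":0.017,"hand":0.0},{"wx":0,"wy":0,"wz":0,"dx":0,"dy":0,"dz":0.017,"hand":0.0},{"wx":0,"wy":0,"wz":0,"dx":0,"dy":0,"dz":0.017,"hand":0.0},{"wx":0,"wy":0,"wz":0,"dx":0,"dy":0,"dz":0.017,"hand":0.0},{"wx":0,"wy":0,"wz":0,"dx":0,"dy":0,"dz":0.017,"hand":0.0}]'; python3 -c "
from h import *
print(bot.read_state()['gripper_width'])
crop('side',250,260,110,110,5,'pics/g4.png')"
```

```text
time: 5.52
eef_pos: [0.4515, -0.1785, 0.0886]
ee_rot: [0.0, -0.098, 0.995, -0.001]
ft_force: [0.8, -2.3, -1.4]
gripper_width: 0.0096
grip_force: 29.9
0.009596067262601348
```

View pics/g4.png

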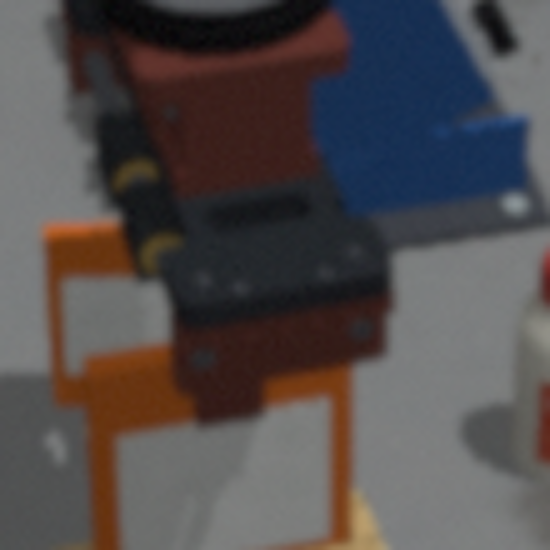

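The plate is held: width 9.6 mm, 30 N. The finger tip is at (230,418) against the plate top at about (230,350), an overlap of roughly 25 mm. Next I lift and compute the hover pose.

```bash
cat >> h.py <<'E'
P=np.load("P.npy"); YAW=P[2]; LEAN=np.radians(25)
def place(q,yo=None):
    s,c=np.sin(LEAN),np.cos(LEAN); r=np.array([[c,0,-s],[0,1,0],[s,0,c]])@np.array(q,float)+[P[3],P[5] if yo is None else yo,P[4]]
    return R.from_euler("z",YAW).apply(r)+[P[0],P[1],0]
E
python3 -m creep '[{"wx":0,"wy":0,"wz":0,"dx":0,"dy":0,"dz":-0.02,"hand":0.0},{"wx":0,"wy":0,"wz":0,"dx":0,"dy":0,"dz":-0.05,"hand":0.0},{"wx":0,"wy":0,"wz":0,"dx":0,"dy":0,"dz":-0.09,"hand":0.0},{"wx":0,"wy":0,"wz":0,"dx":0,"dy":0,"dz":-0.13,"hand":0.0},{"wx":0,"wy":0,"wz":0,"dx":0,"dy":0,"dz":-0.17,"hand":0.0},{"wx":0,"wy":0,"wz":0,"dx":0,"dy":0,"dz":-0.2,"hand":0.0},{"wx":0,"wy":0,"wz":0,"dx":0,"dy":0,"dz":-0.2,"hand":0.0},{"wx":0,"wy":0,"wz":0,"dx":0,"dy":0,"dz":-0.2,"hand":0.0},{"wx":0,"wy":0,"wz":0,"dx":0,"dy":0,"dz":-0.2,"hand":0.0}]'
python3 - <<'E'
from h import *
delta(place((0,0,.20+.0806)),toolR(YAW,LEAN)); print(place((0,0,.2806)))
E
```

```text
time: 6.32
eef_pos: [0.4503, -0.177, 0.2873]
ee_rot: [-0.001, -0.098, 0.995, 0.001]
ft_force: [0.4, 0.4, -2.1]
gripper_width: 0.0098
grip_force: 30.0
dx,dy,dz [-0.0151  0.3285 -0.0017] w [  0.56 -25.09   2.21]
[0.40107968 0.14808547 0.28936464]
```

```bash
python3 -m creep '[{"wx":0,"wy":-8,"wz":1,"dx":-0.005,"dy":0.04,"dz":-0.01,"hand":0.0},{"wx":0,"wy":-16,"wz":2,"dx":-0.015,"dy":0.08,"dz":-0.01,"hand":0.0},{"wx":0,"wy":-25,"wz":2.2,"dx":-0.015,"dy":0.12,"dz":-0.01,"hand":0.0},{"wx":0.3,"wy":-25,"wz":2.2,"dx":-0.015,"dy":0.16,"dz":-0.01,"hand":0.0},{"wx":0.3,"wy":-25,"wz":2.2,"dx":-0.015,"dy":0.2,"dz":-0.01,"hand":0.0},{"wx":0.3,"wy":-25,"wz":2.2,"dx":-0.015,"dy":0.24,"dz":-0.01,"hand":0.0},{"wx":0.3,"wy":-25,"wz":2.2,"dx":-0.015,"dy":0.28,"dz":-0.01,"hand":0.0},{"wx":0.3,"wy":-25,"wz":2.2,"dx":-0.015,"dy":0.31,"dz":-0.005,"hand":0.0},{"wx":0.3,"wy":-25,"wz":2.2,"dx":-0.015,"dy":0.328,"dz":-0.002,"hand":0.0},{"wx":0.3,"wy":-25,"wz":2.2,"dx":-0.015,"dy":0.328,"dz":-0.002,"hand":0.0},{"wx":0.3,"wy":-25,"wz":2.2,"dx":-0.015,"dy":0.328,"dz":-0.002,"hand":0.0},{"wx":0.3,"wy":-25,"wz":2.2,"dx":-0.015,"dy":0.328,"dz":-0.002,"hand":0.0},{"wx":0.3,"wy":-25,"wz":2.2,"dx":-0.015,"dy":0.328,"dz":-0.002,"hand":0.0}]'
python3 - <<'E'
from h import *
delta(place((0,0,.20+.0806)),toolR(YAW,LEAN))
# detect orange in both
for n in("side","top"):
    im=cam(n)[4]; cv2.imwrite(f"pics/h_{n}.png",im[:,:,::-1])
    hsv=cv2.cvtColor(im,cv2.COLOR_RGB2HSV); m=cv2.inRange(hsv,(6,150,60),(18,255,255))
    k,l,st,ce=cv2.connectedComponentsWithStats(m)
    for i in range(1,k):
        if st[i,4]>25: print(n,st[i].tolist())
    pr=np.vstack([proj(n,place((i,j,z+.2))) for z in(0,.12) for i in(-.045,.045) for j in(-.005,.005)]).round(1)
    print("pred",pr.tolist())
E
```

```text
time: 7.4
eef_pos: [0.4019, 0.1455, 0.2894]
ee_rot: [0.215, -0.075, 0.974, 0.018]
ft_force: [-1.0, -0.1, -2.0]
gripper_width: 0.0099
grip_force: 30.0
dx,dy,dz [ 0.0004  0.0027 -0.0001] w [ 0.12 -0.11 -0.14]
side [231, 127, 65, 69, 1054]
side [259, 303, 35, 18, 347]
side [260, 321, 33, 19, 174]
pred [[256.1, 196.1], [255.3, 193.7], [295.6, 175.1], [294.6, 172.8], [227.1, 149.3], [226.5, 147.1], [268.8, 126.8], [267.9, 124.8]]
top [272, 255, 11, 52, 332]
top [389, 271, 4, 31, 120]
pred [[286.8, 299.6], [281.5, 300.5], [278.6, 254.3], [273.0, 255.2], [287.0, 330.3], [281.0, 331.3], [277.7, 279.8], [271.4, 280.9]]
```

The predicted plate outline matches the orange region in both views to about 1 px (side: right 296, bottom 196; top: 272..283, 255). Lower to just above the mouth.

```bash
python3 -m creep '[{"wx":0,"wy":0,"wz":0,"dx":0,"dy":0,"dz":0.02,"hand":0.0},{"wx":0,"wy":0,"wz":0,"dx":0,"dy":0,"dz":0.045,"hand":0.0},{"wx":0,"wy":0,"wz":0,"dx":0,"dy":0,"dz":0.065,"hand":0.0},{"wx":0,"wy":0,"wz":0,"dx":0,"dy":0,"dz":0.076,"hand":0.0},{"wx":0,"wy":0,"wz":0,"dx":0,"dy":0,"dz":0.076,"hand":0.0},{"wx":0,"wy":0,"wz":0,"dx":0,"dy":0,"dz":0.076,"hand":0.0},{"wx":0,"wy":0,"wz":0,"dx":0,"dy":0,"dz":0.076,"hand":0.0}]'
python3 - <<'E'
from h import *
delta(place((0,0,.124+.0806)),toolR(YAW,LEAN))
k=6; tiles=[]
for n,x,y,w,h in(("top",258,235,66,90),("side",245,165,66,90)):
    im=cv2.resize(cam(n)[4][y:y+h,x:x+w,::-1],None,fx=k,fy=k,interpolation=cv2.INTER_CUBIC)
    for z,col in((.112,(0,0,255)),(.124,(255,255,0))):
        pts=np.vstack([proj(n,place((i,j,z))) for i,j in((.045,.005),(.045,-.005),(-.045,-.005),(-.045,.005))])
        cv2.polylines(im,[np.int32((pts+.5-[x,y])*k)],True,col,1)
    tiles.append(im)
cv2.imwrite("pics/m1.png",np.hstack(tiles))
E
```

```text
time: 8.08
eef_pos: [0.434, 0.1522, 0.2223]
ee_rot: [0.216, -0.076, 0.973, 0.019]
ft_force: [0.0, 0.4, -1.9]
gripper_width: 0.01
grip_force: 30.0
dx,dy,dz [0.0017 0.0011 0.0012] w [ 0.19  0.05 -0.07]
```

View pics/m1.png

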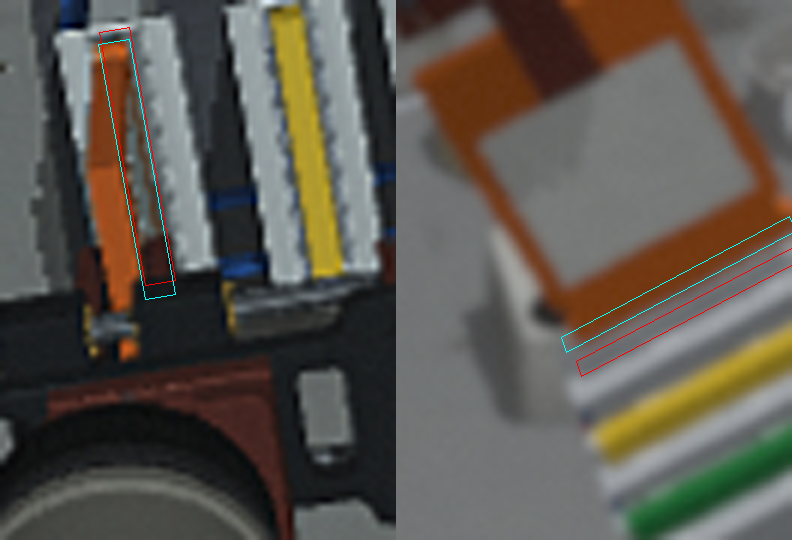

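The last view shows the plate's lower end just above the pocket mouth. Its far corner (112,45) is within about 1 mm of the outline at (115,40), and its near corner (575,335) is about 2–3 mm towards +x. I'll correct dx by +2 mm and lower gently.

```bash
python3 -m creep '[{"wx":0,"wy":0,"wz":0,"dx":0.002,"dy":0,"dz":0.004,"hand":0.0},{"wx":0,"wy":0,"wz":0,"dx":0.002,"dy":0,"dz":0.008,"hand":0.0},{"wx":0,"wy":0,"wz":0,"dx":0.002,"dy":0,"dz":0.011,"hand":0.0},{"wx":0,"wy":0,"wz":0,"dx":0.002,"dy":0,"dz":0.014,"hand":0.0},{"wx":0,"wy":0,"wz":0,"dx":0.002,"dy":0,"dz":0.017,"hand":0.0},{"wx":0,"wy":0,"wz":0,"dx":0.002,"dy":0,"dz":0.02,"hand":0.0},{"wx":0,"wy":0,"wz":0,"dx":0.002,"dy":0,"dz":0.02,"hand":0.0},{"wx":0,"wy":0,"wz":0,"dx":0.002,"dy":0,"dz":0.02,"hand":0.0}]'
cat > st.py <<'E'
from h import *
s=bot.read_state(); q=rot(s["ee_rot"]); f=q.inv().apply(s["ft_force"])
print("t",s["time"],"F tool",f.round(1),"M tool",q.inv().apply(s["moment"]).round(2))
s_,c=np.sin(LEAN),np.cos(LEAN); M=np.array([[c,0,-s_],[0,1,0],[s_,0,c]])
d=M.T@R.from_euler("z",YAW).inv().apply(s["eef_pos"]-place((0,0,0)))
print("tcp in place",d.round(4),"plate z",round(d[2]-.0806,4)); delta(place((0,0,.2)),toolR(YAW,LEAN))
E
python3 st.py
```

```text
time: 8.85
eef_pos: [0.4401, 0.153, 0.202]
ee_rot: [0.215, -0.076, 0.973, 0.018]
ft_force: [1.0, -1.3, -3.0]
gripper_width: 0.01
grip_force: 30.0
t 8.85 F tool [ 0.6 -1.5  3. ] M tool [ 0.62  0.62 -0.09]
tcp in place [-0.0013 -0.0013  0.1848] plate z 0.1042
dx,dy,dz [-0.0013  0.0013 -0.0152] w [ 0.15 -0.07 -0.03]
```

No jam, and the end is about 8 mm below the lips. Continue.

```bash
python3 -m creep '[{"wx":0,"wy":0,"wz":0,"dx":0,"dy":0,"dz":0.004,"hand":0.0},{"wx":0,"wy":0,"wz":0,"dx":0,"dy":0,"dz":0.008,"hand":0.0},{"wx":0,"wy":0,"wz":0,"dx":0,"dy":0,"dz":0.012,"hand":0.0},{"wx":0,"wy":0,"wz":0,"dx":0,"dy":0,"dz":0.016,"hand":0.0},{"wx":0,"wy":0,"wz":0,"dx":0,"dy":0,"dz":0.02,"hand":0.0},{"wx":0,"wy":0,"wz":0,"dx":0,"dy":0,"dz":0.02,"hand":0.0},{"wx":0,"wy":0,"wz":0,"dx":0,"dy":0,"dz":0.02,"hand":0.0}]'; python3 st.py
```

```text
time: 9.43
eef_pos: [0.4485, 0.1545, 0.1838]
ee_rot: [0.215, -0.076, 0.973, 0.018]
ft_force: [0.8, -3.3, -3.9]
gripper_width: 0.0102
grip_force: 30.0
t 9.4333 F tool [ 1.4 -3.4  3.6] M tool [ 1.08  0.62 -0.06]
tcp in place [-0.0012 -0.0011  0.1647] plate z 0.0841
dx,dy,dz [-0.0012  0.0012 -0.0352] w [ 0.16 -0.06 -0.03]
```

```bash
python3 -m creep '[{"wx":0,"wy":0,"wz":0,"dx":0,"dy":-0.001,"dz":0.005,"hand":0.0},{"wx":0,"wy":0,"wz":0,"dx":0,"dy":-0.001,"dz":0.01,"hand":0.0},{"wx":0,"wy":0,"wz":0,"dx":0,"dy":-0.001,"dz":0.015,"hand":0.0},{"wx":0,"wy":0,"wz":0,"dx":0,"dy":-0.001,"dz":0.02,"hand":0.0},{"wx":0,"wy":0,"wz":0,"dx":0,"dy":-0.001,"dz":0.025,"hand":0.0},{"wx":0,"wy":0,"wz":0,"dx":0,"dy":-0.001,"dz":0.03,"hand":0.0},{"wx":0,"wy":0,"wz":0,"dx":0,"dy":-0.001,"dz":0.035,"hand":0.0},{"wx":0,"wy":0,"wz":0,"dx":0,"dy":-0.001,"dz":0.035,"hand":0.0},{"wx":0,"wy":0,"wz":0,"dx":0,"dy":-0.001,"dz":0.035,"hand":0.0}]'; python3 st.py
```

```text
time: 10.18
eef_pos: [0.4633, 0.1564, 0.1522]
ee_rot: [0.215, -0.077, 0.973, 0.019]
ft_force: [-1.8, -0.5, -5.3]
gripper_width: 0.0094
grip_force: 30.0
t 10.1833 F tool [ 3.9 -0.2  4. ] M tool [0.08 1.34 0.01]
tcp in place [-0.0011 -0.0015  0.1298] plate z 0.0492
dx,dy,dz [-0.001   0.0017 -0.0702] w [ 0.2  -0.04 -0.02]
```

```bash
python3 -m creep '[{"wx":0,"wy":0,"wz":0,"dx":0.001,"dy":0,"dz":0.004,"hand":0.0},{"wx":0,"wy":0,"wz":0,"dx":0.001,"dy":0,"dz":0.008,"hand":0.0},{"wx":0,"wy":0,"wz":0,"dx":0.001,"dy":0,"dz":0.012,"hand":0.0},{"wx":0,"wy":0,"wz":0,"dx":0.001,"dy":0,"dz":0.016,"hand":0.0},{"wx":0,"wy":0,"wz":0,"dx":0.001,"dy":0,"dz":0.016,"hand":0.0},{"wx":0,"wy":0,"wz":0,"dx":0.001,"dy":0,"dz":0.016,"hand":0.0}]'; python3 st.py
```

```text
time: 10.68
eef_pos: [0.4696, 0.1575, 0.1378]
ee_rot: [0.216, -0.077, 0.973, 0.019]
ft_force: [0.4, -0.5, -1.7]
gripper_width: 0.01
grip_force: 30.0
t 10.6833 F tool [ 0.5 -0.6  1.6] M tool [ 0.18  0.61 -0.01]
tcp in place [-0.0014 -0.0014  0.114 ] plate z 0.0334
dx,dy,dz [-0.0014  0.0017 -0.086 ] w [ 0.21  0.02 -0.03]
```

Forces are low, so I release and back off about 45 mm with the hand closing.

```bash
python3 -m creep '[{"wx":0,"wy":0,"wz":0,"dx":0,"dy":0,"dz":0,"hand":0.024},{"wx":0,"wy":0,"wz":0,"dx":0,"dy":0,"dz":0,"hand":0.024},{"wx":0,"wy":0,"wz":0,"dx":0,"dy":0,"dz":0,"hand":0.024},{"wx":0,"wy":0,"wz":0,"dx":0,"dy":0,"dz":0,"hand":0.024},{"wx":0,"wy":0,"wz":0,"dx":0,"dy":0,"dz":-0.02,"hand":0.024},{"wx":0,"wy":0,"wz":0,"dx":0,"dy":0,"dz":-0.045,"hand":0.024},{"wx":0,"wy":0,"wz":0,"dx":0,"dy":0,"dz":-0.045,"hand":0.0},{"wx":0,"wy":0,"wz":0,"dx":0,"dy":0,"dz":-0.045,"hand":0.0},{"wx":0,"wy":0,"wz":0,"dx":0,"dy":0,"dz":-0.045,"hand":0.0},{"wx":0,"wy":0,"wz":0,"dx":0,"dy":0,"dz":-0.045,"hand":0.0}]'; python3 st.py
cat > or.py <<'E'
from h import *
for n in("side","top"):
    im=cam(n)[4]; m=cv2.inRange(cv2.cvtColor(im,cv2.COLOR_RGB2HSV),(6,150,60),(18,255,255)); m[:,360:]=0; m[290 if n=="side" else 480:]=0
    k,l,st,ce=cv2.connectedComponentsWithStats(m); print(n,[st[i].tolist() for i in range(1,k) if st[i,4]>8])
    for z in(.12,.133): print(" end at",z,np.vstack([proj(n,place((i,j,z))) for i in(-.045,.045) for j in(-.005,.005)]).round(1).tolist())
E
python3 or.py
```

```text
time: 11.52
eef_pos: [0.4503, 0.1539, 0.1779]
ee_rot: [0.215, -0.077, 0.973, 0.018]
ft_force: [0.3, -0.1, -0.0]
gripper_width: 0.0018
grip_force: 0.0
t 11.5167 F tool [-0.2 -0.1  0.1] M tool [-0.02  0.39  0.03]
tcp in place [-0.0022 -0.002   0.1586] plate z 0.078
dx,dy,dz [-0.0022  0.0021 -0.0414] w [ 0.17 -0.05 -0.02]
side [[270, 199, 42, 27, 454]]
 end at 0.12 [[273.8, 224.6], [272.9, 222.1], [312.0, 204.4], [310.9, 202.1]]
 end at 0.133 [[271.0, 220.1], [270.2, 217.6], [309.4, 199.8], [308.3, 197.4]]
top [[274, 241, 10, 28, 157]]
 end at 0.12 [[286.7, 282.9], [281.7, 283.7], [279.0, 240.4], [273.9, 241.2]]
 end at 0.133 [[286.7, 285.4], [281.7, 286.2], [279.0, 242.5], [273.8, 243.3]]
```

The plate rests on the catch, its end at about 133 mm along the pocket as expected. Now push on its end, slowly.

```bash
python3 -m creep '[{"wx":0,"wy":0,"wz":0,"dx":-0.002,"dy":0,"dz":0.015,"hand":0.0},{"wx":0,"wy":0,"wz":0,"dx":-0.002,"dy":0,"dz":0.03,"hand":0.0},{"wx":0,"wy":0,"wz":0,"dx":-0.002,"dy":0,"dz":0.034,"hand":0.0},{"wx":0,"wy":0,"wz":0,"dx":-0.002,"dy":0,"dz":0.036,"hand":0.0},{"wx":0,"wy":0,"wz":0,"dx":-0.002,"dy":0,"dz":0.038,"hand":0.0},{"wx":0,"wy":0,"wz":0,"dx":-0.002,"dy":0,"dz":0.04,"hand":0.0},{"wx":0,"wy":0,"wz":0,"dx":-0.002,"dy":0,"dz":0.042,"hand":0.0},{"wx":0,"wy":0,"wz":0,"dx":-0.002,"dy":0,"dz":0.042,"hand":0.0}]'; python3 st.py
```

```text
time: 12.28
eef_pos: [0.47, 0.1574, 0.1412]
ee_rot: [0.216, -0.077, 0.973, 0.019]
ft_force: [-0.6, -0.3, 0.4]
gripper_width: 0.0005
grip_force: 0.0
t 12.2833 F tool [ 0.4 -0.2 -0.6] M tool [-0.08  0.38 -0.04]
tcp in place [ 0.0004 -0.0016  0.117 ] plate z 0.0364
dx,dy,dz [ 0.0004  0.0019 -0.083 ] w [ 0.19 -0.01 -0.03]
```

```bash
python3 -m creep '[{"wx":0,"wy":0,"wz":0,"dx":0,"dy":0,"dz":0.001,"hand":0.0},{"wx":0,"wy":0,"wz":0,"dx":0,"dy":0,"dz":0.002,"hand":0.0},{"wx":0,"wy":0,"wz":0,"dx":0,"dy":0,"dz":0.003,"hand":0.0},{"wx":0,"wy":0,"wz":0,"dx":0,"dy":0,"dz":0.004,"hand":0.0},{"wx":0,"wy":0,"wz":0,"dx":0,"dy":0,"dz":0.005,"hand":0.0},{"wx":0,"wy":0,"wz":0,"dx":0,"dy":0,"dz":0.006,"hand":0.0},{"wx":0,"wy":0,"wz":0,"dx":0,"dy":0,"dz":0.006,"hand":0.0},{"wx":0,"wy":0,"wz":0,"dx":0,"dy":0,"dz":0.006,"hand":0.0}]'; python3 st.py
```

```text
time: 12.95
eef_pos: [0.4721, 0.1576, 0.1358]
ee_rot: [0.216, -0.077, 0.973, 0.019]
ft_force: [-0.6, 0.6, -0.1]
gripper_width: 0.0005
grip_force: 0.0
t 12.95 F tool [ 0.5  0.7 -0.1] M tool [-0.07  0.41  0.01]
tcp in place [ 0.     -0.0017  0.1112] plate z 0.0306
dx,dy,dz [ 0.      0.0019 -0.0888] w [ 0.18 -0.01 -0.03]
```

```bash
python3 or.py; python3 -m creep '[{"wx":0,"wy":0,"wz":0,"dx":0,"dy":0,"dz":0.001,"hand":0.0},{"wx":0,"wy":0,"wz":0,"dx":0,"dy":0,"dz":0.002,"hand":0.0},{"wx":0,"wy":0,"wz":0,"dx":0,"dy":0,"dz":0.003,"hand":0.0},{"wx":0,"wy":0,"wz":0,"dx":0,"dy":0,"dz":0.004,"hand":0.0},{"wx":0,"wy":0,"wz":0,"dx":0,"dy":0,"dz":0.005,"hand":0.0},{"wx":0,"wy":0,"wz":0,"dx":0,"dy":0,"dz":0.005,"hand":0.0}]'; python3 st.py
```

```text
side [[274, 204, 38, 23, 184]]
 end at 0.12 [[273.8, 224.6], [272.9, 222.1], [312.0, 204.4], [310.9, 202.1]]
 end at 0.133 [[271.0, 220.1], [270.2, 217.6], [309.4, 199.8], [308.3, 197.4]]
top [[275, 241, 8, 18, 98]]
 end at 0.12 [[286.7, 282.9], [281.7, 283.7], [279.0, 240.4], [273.9, 241.2]]
 end at 0.133 [[286.7, 285.4], [281.7, 286.2], [279.0, 242.5], [273.8, 243.3]]
time: 13.55
eef_pos: [0.4732, 0.1579, 0.1353]
ee_rot: [0.218, -0.077, 0.973, 0.018]
ft_force: [-54.4, -13.0, 81.1]
gripper_width: 0.0002
grip_force: 45.9
t 13.55 F tool [ 15.8  -4.3 -97.1] M tool [1.   4.14 0.04]
tcp in place [ 0.0009 -0.0015  0.1102] plate z 0.0296
dx,dy,dz [ 0.0005  0.0016 -0.0898] w [0.06 0.27 0.04]
```

The plate was already home before that step (side bbox top-left 274,204, which matches an end at 120 mm), so the extra push bottomed out. Back off at once and retreat.

```bash
python3 -m creep '[{"wx":0,"wy":0,"wz":0,"dx":0,"dy":0,"dz":-0.005,"hand":0.0},{"wx":0,"wy":0,"wz":0,"dx":0,"dy":0,"dz":-0.03,"hand":0.0},{"wx":0,"wy":0,"wz":0,"dx":0,"dy":0,"dz":-0.06,"hand":0.0},{"wx":0,"wy":0,"wz":0,"dx":0,"dy":0,"dz":-0.1,"hand":0.0},{"wx":0,"wy":0,"wz":0,"dx":0,"dy":0,"dz":-0.1,"hand":0.0},{"wx":0,"wy":0,"wz":0,"dx":0,"dy":0,"dz":-0.1,"hand":0.0},{"wx":0,"wy":0,"wz":0,"dx":0,"dy":0,"dz":-0.1,"hand":0.0}]'; python3 st.py; python3 or.py
python3 - <<'E'
from h import *
# plate-end colour strips, side view: lower-left corner offset vs neighbours
for nm,lo,hi,yo in(("orange",(6,150,60),(18,255,255),P[5]),("yellow",(20,120,60),(32,255,255),P[6]),("green",(45,100,30),(80,255,255),P[7])):
    m=cv2.inRange(cv2.cvtColor(cam("side")[4],cv2.COLOR_RGB2HSV),lo,hi); m[:150]=0;m[290:]=0;m[:,:255]=0;m[:,340:]=0
    v=np.argwhere(m)[:,::-1]; pr=proj("side",place((0,0,.12),yo))[0]
    print(nm,len(v),"centroid - predicted end",(v.mean(0)-pr).round(2))
E
```

```text
time: 14.13
eef_pos: [0.4327, 0.1509, 0.2219]
ee_rot: [0.216, -0.076, 0.973, 0.018]
ft_force: [0.1, 0.4, -0.1]
gripper_width: 0.0005
grip_force: 0.0
t 14.1333 F tool [-0.1  0.4  0.2] M tool [-0.02  0.37  0.09]
tcp in place [ 2.00e-04 -2.20e-03  2.06e-01] plate z 0.1254
dx,dy,dz [0.0002 0.0022 0.006 ] w [ 0.17  0.03 -0.04]
side [[274, 204, 38, 23, 204]]
 end at 0.12 [[273.8, 224.6], [272.9, 222.1], [312.0, 204.4], [310.9, 202.1]]
 end at 0.133 [[271.0, 220.1], [270.2, 217.6], [309.4, 199.8], [308.3, 197.4]]
top [[275, 241, 12, 41, 214]]
 end at 0.12 [[286.7, 282.9], [281.7, 283.7], [279.0, 240.4], [273.9, 241.2]]
 end at 0.133 [[286.7, 285.4], [281.7, 286.2], [279.0, 242.5], [273.8, 243.3]]
orange 205 centroid - predicted end [0.15 1.28]
yellow 263 centroid - predicted end [0.33 1.24]
green 241 centroid - predicted end [0.48 1.22]
```

The orange plate's end stands level with its neighbours (centroid offsets 1.28, 1.24 and 1.22 px) and the gripper is clear, so I hand in.

```bash
python3 -c "
from workcell import bot
print(bot.job_done())"
```

```text
the job is handed in; nothing more can be done
None
```

The test plate is in the empty pocket, notched end down and as deep as its neighbours, released, and handed in at about 14 s; one push after it was already home read 97 N at the wrist (limit 120 N, peak between readings not seen), and the hand-in gave no verdict.

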